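# Push the caddy back and the incense bowl onto its slate

## Task

The black remote caddy is standing on the incense bowl's place, the round dark slate disc let into the cabinet top. First push the caddy along the veneer to the back until its long side lies flush against the front of the grey power strip box, within the box's length, then push the blue incense bowl along the veneer until its foot stands wholly on the slate disc. Only push, never lift or tip the caddy or the bowl, and leave the switch, the tumbler, the torch and the incense box where they are.

Things in the scene. Friction and masses are not known exactly. Their poses are not given: they have to be found in the camera images.
- caddy: black plastic remote caddy, loose, about 0.45 kg: open tray 90 mm (its x) by 170 mm (its y) by 45 mm high, walls 5 mm, two remotes lying fixed inside below the rim. Origin at the centre of its underside, z up. It starts on the slate disc, turned by up to 0.3 rad either way
- bowl: blue glazed ceramic incense bowl, loose, about 0.3 kg: round, 100 mm across from 22 mm height up to the rim at 45 mm, narrowing below to a foot 80 mm across. Origin at the centre of its underside. It starts to the left or to the right of the caddy; the tumbler is on the other side
- slate: round dark grey slate disc with a thin brass edge, 124 mm across, let into the cabinet top flush with the veneer: things slide over it freely. Fixed. Origin at its centre on the surface
- strip: grey plastic power strip box along the back edge of the cabinet, fixed: 70 mm deep (its x, towards the back), 460 mm long (its y), 45 mm high. Origin at the centre of its underside; its front face, towards the robot, is at x = -35 mm in its frame
- switch (a joint): steel toggle switch on top of the power strip box, 175 mm from the box's centre towards its +y end, standing 27 mm above the box's top. Value in rad, 0 as it stands (leaning to -y), up to 0.8 when flipped over to +y; stays where it is left. Not to be operated
- tumbler: clear glass tumbler, loose, standing upright: 72 mm across, 90 mm high, origin at the centre of its underside. Bystander, swaps sides with the bowl
- torch: small flat aluminium torch shaped like a lighter, loose, lying: 85 mm (its x) by 24 mm by 14 mm high, origin at the centre of its underside. Bystander
- incense_box: dark red card box with a gold band, loose: 90 mm (its x) by 60 mm by 28 mm high, origin at the centre of its underside. Bystander
Not all that is in view belongs to the job. There is more than one size of the bowl; the one meant has the size given above.

How it is judged:
By the outcome, as a careful person would: the job done as asked, in the order asked, and still so for the second after the job is handed in, with the robot touching nothing.
It also fails if it takes over 64 s, if anything falls off the work surface, if the arm or the gripper's body presses on something with over 40 N, if the wrist force passes 120 N, or if a joint passes its speed limit or range.

## Robot

A 7-joint arm with a two-finger parallel gripper is mounted at the origin on the work surface. World frame = base frame: x ahead of the robot, y to its left, z up, the work surface at z = 0. Lengths are in mm, angles in rad, forces in N, time in s.
With the tool pointing down it reaches from about 425 to 875 mm from the base axis. Payload 8.4 kg.
Tool frame: the origin (TCP) lies midway between the tips of the shut fingers; the grasp point (between the pads) lies 19 mm behind it; z points along the fingers, y is the direction in which the jaws open and shut (so a half turn about z gives the same grasp; the last joint's range is limited). The gripper opens to 85 mm and grips with 20 to 120 N. Pads are 22 mm wide; open, the fingers measure 114 mm over their backs; the gripper's body (76 mm by 85 mm) begins 54 mm behind the grasp point. The pads swing forward as they close: fully open they stand 13 mm farther back than shut.
Start: joints at [-1.289, 0.333, 0.04, 1.465, -0.013, 1.343, -0.059], TCP at [241.58, 603.409, 231.308] pointing down, gripper open.
Joint ranges: [-2.58, 2.58], [-0.38, 2.09], [-1.3, 1.39], [0.25, 2.4], [-1.5, 4.64], [0.08, 2.09], [-2.65, 2.65]. Speed limits (rad/s): [2.22, 2.22, 2.79, 2.79, 3.14, 3.14, 3.14].

## Interface

Orientations are given as a unit quaternion [x, y, z, w].
In Python, from station import manip gives the robot as it stands. The module is installed in compiled form; this text tells all that it offers. Calls block until the motion is done:
- manip.reach(position, orientation): joint-space move of the TCP to a pose.
- manip.line_to(position, velocity=150, attitude=None, until_force=None): straight line of the TCP; attitude=None keeps the orientation; velocity is the mean speed in mm/s. With until_force (N) it stops when the force on the tool has changed by that much, and returns True; else False.
- manip.set_joints(angles): joint-space move.
- manip.move_gripper(opening): opening from 0.0 (shut) to 1.0 (fully open); the grip force is fixed at half the most; returns when the fingers have stopped.
- manip.wait(seconds).
- manip.inverse_kinematics(position, orientation): joint angles nearest the present ones, or None.
- manip.get_state(): the state.
- manip.snapshot(name): name is "side" or "top" or "wrist"; returns (picture, depth): 480x640x3 uint8, red, green, blue; 480x640 float32, mm along the optical axis (not along the pixel's ray), 0 where there is no reading.
- manip.camera_info(name): a dict with "vfov" (degrees; the focal length in pixels is half the picture's height over the tangent of half this angle, whatever the lens; pixels are square), "cx", "cy" (the principal point, pixels), "eye" and "orientation" of the camera in the world. Camera axes: x right, y down, z forward; pixel columns grow to the right and rows downward; lengths in mm; the calibration is good to about 2 mm. A picture is of the moment at which its call begins: read the wrist's pose just before it. camera_info takes no time and is no camera call; for the wrist camera it gives the pose at the moment of the call.
A pose or a line that the arm cannot do raises manip.IKError and nothing moves.
- manip.close_job(): hands the job in, once; it reports no verdict.
Trained networks look in the newest picture that a camera, given by its name, has taken for a name from the list of things; names that differ only in an ending like _2 or _b are one class to them, and where a whole thing is asked for, a point or a joint stands for the part that bears it (a point fixed in the world has none). Each returns a list of dicts, best first, with "score" (0 to 1); they miss things now and then, are a little off and sometimes report something else, mostly with a low value. They report only what shows in the picture. A call takes as long as a camera call. They do not tell look-alikes from the thing itself.
- manip.recognise(camera, label): "box" ([left, top, width, height] in pixels, round what is visible of it).
The state is a dict: "time_s": time; "joint_pos": joint angles; "joint_velocities": joint speeds; "joint_efforts": joint torques, N m; "tool_pos": TCP position; "orientation": TCP orientation; "ft_force": force on the tool from outside, world axes, zero at the start; "moment": the same for the moment, N m; "grip_width": opening from 0.0 (shut) to 1.0 (fully open).
Only numpy, scipy, OpenCV 4.12 (cv2) and the standard library are available. Lean on these libraries where they do the work, as an engineer would, in place of code of your own. Each camera call takes 0.05 s, during which the arm holds its last target.

## Working session

There is one attempt and no reset: what is moved stays moved. The work goes in short steps, each a Python script; the robot and the scene stay as the last script left them, time stands still between calls to the robot, and variables do not carry over. Pictures are saved under pics/ and viewed, and the job is handed in when it is done.

```bash
mkdir -p pics
cat > h.py <<'E'
import numpy as np, cv2
from station import manip
from scipy.spatial.transform import Rotation as R
def snap(n,fn=None):
    ci=manip.camera_info(n); p,d=manip.snapshot(n)
    if fn: cv2.imwrite('pics/'+fn,p[:,:,::-1])
    return p,d,ci
def cloud(d,ci):
    f=240/np.tan(np.radians(ci['vfov'])/2)
    v,u=np.mgrid[0:480,0:640]
    P=np.stack([(u-ci['cx'])/f*d,(v-ci['cy'])/f*d,d],-1)
    o=np.array(ci['orientation'])
    M=R.from_quat(o).as_matrix() if o.size==4 else o
    W=P@M.T+np.array(ci['eye']); W[d<=0]=np.nan
    return W
E
python3 - <<'E'
from h import *
s=manip.get_state(); print(s['time_s'],s['tool_pos'],s['orientation'],s['ft_force'])
for n in ['top','side']:
    p,d,ci=snap(n,n+'0.png'); print(n,ci)
    np.savez(n+'0.npz',p=p,d=d)
    for l in ['caddy','bowl','slate','strip','switch','tumbler','torch','incense_box']:
        if n=='top': print(l,[(round(r['score'],2),[int(x) for x in r['box']]) for r in manip.recognise(n,l)])
print(manip.get_state()['time_s'])
E
```

```text
0.0 [241.39451925 603.01185519 230.40911459] [ 1.89220224e-01  9.81934326e-01 -8.21519281e-04 -1.04421712e-04] [ 0.294485   -0.64036961  0.13838151]
top {'vfov': 55.39021070156086, 'cx': 321.44575507201154, 'cy': 234.75276679236444, 'eye': array([ 427.98890558,   16.17592426, 1005.89875399]), 'orientation': array([-0.69560306,  0.71678091, -0.03771375,  0.03064602])}
caddy [(0.6, [264, 212, 85, 50])]
bowl [(0.97, [169, 349, 39, 36]), (0.71, [194, 238, 48, 46]), (0.65, [216, 308, 65, 64])]
slate [(0.69, [286, 261, 51, 18]), (0.22, [265, 213, 85, 48]), (0.17, [162, 174, 42, 47])]
strip [(0.75, [225, 109, 215, 40])]
switch [(0.19, [195, 237, 47, 50])]
tumbler [(0.56, [424, 247, 41, 37])]
torch [(0.7, [436, 159, 23, 40])]
incense_box [(0.83, [162, 173, 40, 48])]
side {'vfov': 52.53631722507399, 'cx': 317.73844800105894, 'cy': 238.7538429096126, 'eye': array([ 227.17081227, -607.95481073,  817.34623901]), 'orientation': array([ 0.9173491 , -0.19798052,  0.07733011, -0.33659232])}
0.5
```

View pics/top0.png

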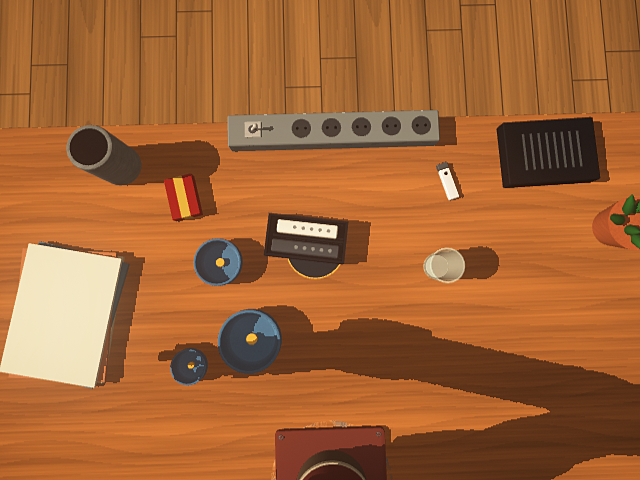

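View pics/side0.png

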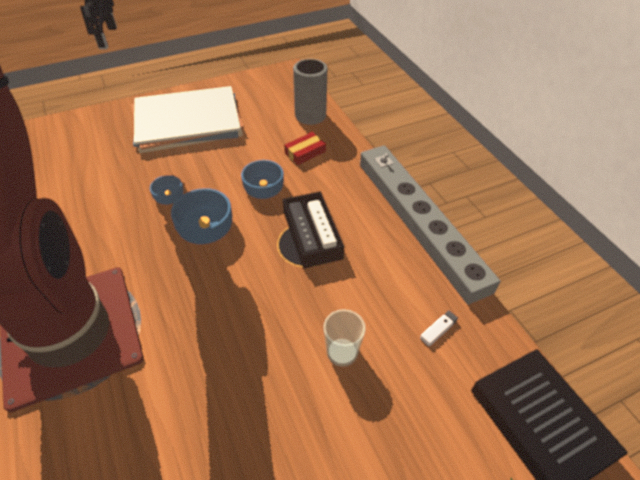

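Three bowls show in the top view: (218,262) about 47 px wide, (250,341) about 64 px and (189,366) about 37 px. At roughly 0.476 px/mm at rim height, 100 mm is about 48 px, so (218,262) should be the one meant. I'll measure all of them and confirm in a crop.

Run:
```python
from h import *
z=np.load('top0.npz');p,d=z['p'],z['d'];ci=manip.camera_info('top')
W=cloud(d,ci)
print('table z', np.nanmedian(W[280:330,400:450,2]), np.nanmedian(W[180:200,330:400,2]), np.nanmedian(W[220:240,100:150,2]))
def sel(box,zlo,zhi):
    l,t,w,h=box; S=W[t-4:t+h+4,l-4:l+w+4].reshape(-1,3); return S[(S[:,2]>zlo)&(S[:,2]<zhi)]
for nm,b in dict(bowl=(194,238,48,46),big=(216,308,65,64),small=(169,349,39,36)).items():
    S=sel(b,15,200); zt=np.nanpercentile(S[:,2],97); S=S[S[:,2]>zt-6]
    (c,r)=cv2.minEnclosingCircle(S[:,:2].astype(np.float32)); print(nm,np.round(c,1),'dia',round(2*r,1),'ztop',round(zt,1))
for nm,b,lo,hi in [('caddy',(260,208,92,58),35,60),('strip',(222,105,222,45),38,52),('incense',(160,170,45,52),20,40),('torch',(434,157,28,45),8,25),('tumbler',(420,243,48,45),60,120),('switch',(240,115,40,25),52,90)]:
    S=sel(b,lo,hi); c,wh,a=cv2.minAreaRect(S[:,:2].astype(np.float32)); print(nm,np.round(c,1),np.round(wh,1),round(a,1),'z',np.round(np.nanpercentile(S[:,2],[5,50,95]),1),len(S), 'corners',np.round(cv2.boxPoints((c,wh,a))).tolist())
# slate brass edge: points
hsv=cv2.cvtColor(p,cv2.COLOR_RGB2HSV)
cr=cv2.resize(p[200:290,180:360],None,fx=4,fy=4,interpolation=cv2.INTER_CUBIC); cv2.imwrite('pics/crop1.png',cr[:,:,::-1])
```

```text
table z -0.702340227914874 -0.6023088026782943 -0.2625438503335431
bowl [471.8 226. ] dia 100.2 ztop 47.1
big [307.6 160. ] dia 128.2 ztop 59.8
small [256. 291.] dia 74.6 ztop 35.7
caddy [516.4  38.3] [170.1  90.3] 81.9 z [36.4 39.9 45.8] 2468 corners [[460.0, -40.0], [549.0, -52.0], [573.0, 116.0], [484.0, 129.0]]
strip [754.3 -27.5] [ 71.8 460.1] 0.1 z [41.2 44.4 47.4] 6638 corners [[718.0, 202.0], [719.0, -258.0], [791.0, -258.0], [790.0, 203.0]]
incense [616.1 305.1] [91.5 61.1] 12.2 z [24.4 27.6 30.5] 1196 corners [[565.0, 325.0], [578.0, 266.0], [667.0, 285.0], [654.0, 345.0]]
torch [ 638.1 -278.4] [84.9 25. ] 16.6 z [ 9.6 12.9 16. ] 412 corners [[594.0, -279.0], [601.0, -302.0], [682.0, -278.0], [675.0, -254.0]]
tumbler [ 449.6 -244.2] [69.6 70.3] 88.2 z [62.3 85.4 90.8] 464 corners [[413.0, -278.0], [484.0, -280.0], [486.0, -211.0], [416.0, -208.0]]
switch [751.9 142.9] [10.  18.2] 27.9 z [53.  70.3 74. ] 26 corners [[743.0, 149.0], [752.0, 132.0], [761.0, 137.0], [752.0, 153.0]]
```

View pics/crop1.png

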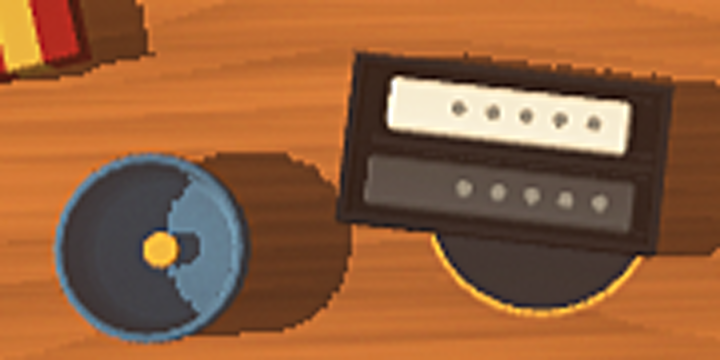

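The crop confirms it: the bowl at (218,262) measures 100.2 mm across with its rim at 47 mm, against 128 mm and 75 mm for the other two. The caddy is at (516, 38), yaw about -0.14, and the strip's front face is at x≈718.5. I'll push the caddy with the open fingers as a two-point pusher, jaws along y.

Run:
```python
from h import *
z=np.load('top0.npz');p=z['p'];ci=manip.camera_info('top')
f=240/np.tan(np.radians(ci['vfov'])/2); M=R.from_quat(ci['orientation']).as_matrix()
hsv=cv2.cvtColor(p,cv2.COLOR_RGB2HSV)
pts=[]
for u in range(290,341):
    col=p[258:285,u].astype(float); s=col[:,0]+col[:,1]
    k=s.argmax(); 
    if k>2: pts.append((u,258+k,*p[258+k,u]))
pts=np.array(pts)
def plane(u,v):
    r=M@np.array([(u-ci['cx'])/f,(v-ci['cy'])/f,1]); return (ci['eye']+r*(-ci['eye'][2]/r[2]))[:2]
X=np.array([plane(a[0],a[1]) for a in pts])
from scipy.optimize import least_squares
g=least_squares(lambda q:np.hypot(X[:,0]-q[0],X[:,1]-q[1])-q[2],[480,20,61],loss='soft_l1')
g2=least_squares(lambda q:np.hypot(X[:,0]-q[0],X[:,1]-q[1])-61,[480,20],loss='soft_l1')
print('slate',g.x,g2.x,np.abs(g2.fun).max())
for q in ([0,1,0,0],[1,0,0,0],[.70711,.70711,0,0],[-.70711,.70711,0,0]):
    for P in ([430,38,150],[432,38,3],[618,38,3],[472,310,3],[472,75,3]):
        j=manip.inverse_kinematics(P,q); print(q,P,None if j is None else np.round(j,2))
```

```text
slate [493.58186899  20.26519565  62.66109108] [491.6747689   20.36697038] 2.2361407563021842
[0, 1, 0, 0] [430, 38, 150] [-0.8  -0.09  0.59  2.1   0.06  1.12  1.33]
[0, 1, 0, 0] [432, 38, 3] [-0.73  0.18  0.58  2.23 -0.14  0.77  1.52]
[0, 1, 0, 0] [618, 38, 3] [-0.5   0.52  0.47  1.78 -0.29  0.91  1.66]
[0, 1, 0, 0] [472, 310, 3] [-0.81  0.39  0.18  1.91 -0.09  0.85  0.98]
[0, 1, 0, 0] [472, 75, 3] [-0.69  0.26  0.49  2.12 -0.17  0.79  1.48]
[1, 0, 0, 0] [430, 38, 150] [-0.83 -0.1   0.61  2.1   0.06  1.12 -1.81]
[1, 0, 0, 0] [432, 38, 3] [-0.82  0.19  0.68  2.23 -0.17  0.77 -1.59]
[1, 0, 0, 0] [618, 38, 3] [-0.66  0.58  0.69  1.79 -0.44  0.94 -1.36]
[1, 0, 0, 0] [472, 310, 3] [-1.1   0.43  0.53  1.92 -0.28  0.86 -1.99]
[1, 0, 0, 0] [472, 75, 3] [-0.85  0.29  0.67  2.13 -0.25  0.8  -1.59]
[0.70711, 0.70711, 0, 0] [430, 38, 150] [-0.84 -0.1   0.62  2.1   0.06  1.12 -0.24]
[0.70711, 0.70711, 0, 0] [432, 38, 3] [-0.8   0.19  0.66  2.23 -0.17  0.77 -0.03]
[0.70711, 0.70711, 0, 0] [618, 38, 3] [-0.58  0.54  0.58  1.78 -0.36  0.92  0.15]
[0.70711, 0.70711, 0, 0] [472, 310, 3] [-0.98  0.41  0.38  1.91 -0.2   0.85 -0.49]
[0.70711, 0.70711, 0, 0] [472, 75, 3] [-0.77  0.28  0.58  2.13 -0.21  0.79 -0.06]
[-0.70711, 0.70711, 0, 0] [430, 38, 150] [-1.53 -0.37  1.17  2.11  0.37  1.2   2.62]
[-0.70711, 0.70711, 0, 0] [432, 38, 3] [ 0.8   0.36 -1.08  2.16  0.42  0.85  2.6 ]
[-0.70711, 0.70711, 0, 0] [618, 38, 3] [-0.97  0.88  1.21  1.8  -0.91  1.14 -2.59]
[-0.70711, 0.70711, 0, 0] [472, 310, 3] [-0.63  0.39 -0.03  1.9   0.02  0.85  2.47]
[-0.70711, 0.70711, 0, 0] [472, 75, 3] [ 0.7   0.48 -1.09  2.06  0.54  0.92  2.45]
```

Run:
```python
from h import *
q=[0,1,0,0]
manip.reach([430,38,150],q)
manip.move_gripper(1.0)
print('desc hit',manip.line_to([430,38,5],120,until_force=8))
s=manip.get_state(); print(s['time_s'],np.round(s['tool_pos'],1),s['grip_width'],np.round(s['ft_force'],1))
print('push hit',manip.line_to([540,38,5],60,until_force=20))
s=manip.get_state(); print(s['time_s'],np.round(s['tool_pos'],1),np.round(s['ft_force'],1))
snap('top','t1.png');snap('side','s1.png')
```

```text
desc hit False
4.2333 [430.5  38.1   5.5] 0.9982815667820644 [-0.5  0.1  0.8]
push hit False
6.2167 [540.   38.    5.1] [-1.   0.  -0.9]
```

View pics/s1.png

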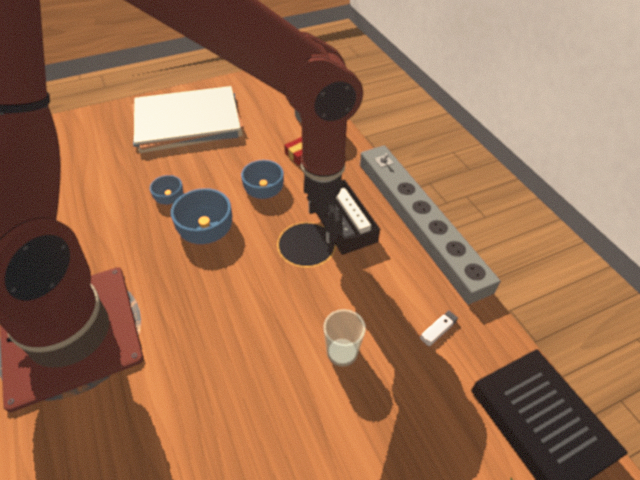

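View pics/t1.png

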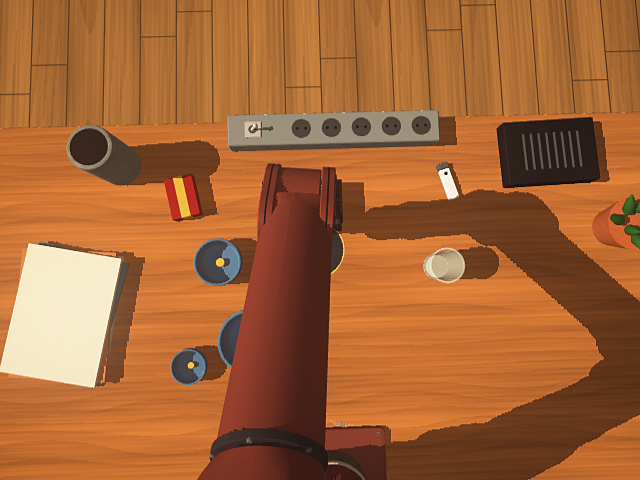

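The caddy is off the slate, whose outline shows at side (306,245), and sits square in front of the fingers at side (350,220). I'll carry on to the strip.

Run:
```python
from h import *
print('push hit',manip.line_to([600,38,5],60,until_force=20))
s=manip.get_state(); print(s['time_s'],np.round(s['tool_pos'],1),np.round(s['ft_force'],1))
print('press hit',manip.line_to([630,38,5],20,until_force=14))
s=manip.get_state(); print(s['time_s'],np.round(s['tool_pos'],1),np.round(s['ft_force'],1),np.round(s['moment'],2))
snap('side','s2.png')
manip.line_to([560,38,5],150)
manip.line_to([520,38,150],200)
manip.reach([472,310,150],[.70711,.70711,0,0])
p,d,ci=snap('top','t3.png'); snap('side','s3.png')
W=cloud(d,ci); np.savez('t3.npz',p=p,d=d)
for b,lo,hi in [((225,135,150,110),36,55)]:
    l,t,w,h=b; S=W[t:t+h,l:l+w].reshape(-1,3); S=S[(S[:,2]>lo)&(S[:,2]<hi)&(S[:,0]<712)]
    c,wh,a=cv2.minAreaRect(S[:,:2].astype(np.float32)); print(np.round(c,1),np.round(wh,1),a,np.round(cv2.boxPoints((c,wh,a)),1).tolist())
print(manip.get_state()['time_s'])
```

```text
push hit False
7.4667 [600.2  38.    5.1] [-0.6 -0.3 -0.2]
press hit True
8.4417 [618.6  38.    4.3] [-0.1  0.1  0. ] [-0.02  0.01 -0.01]
[640.7  99.1] [149.6 312.2] 27.829397201538086 [[501.70001220703125, 202.10000610351562], [647.4000244140625, -73.9000015258789], [779.7999877929688, -4.0], [634.0, 272.0]]
11.8
```

View pics/t3.png

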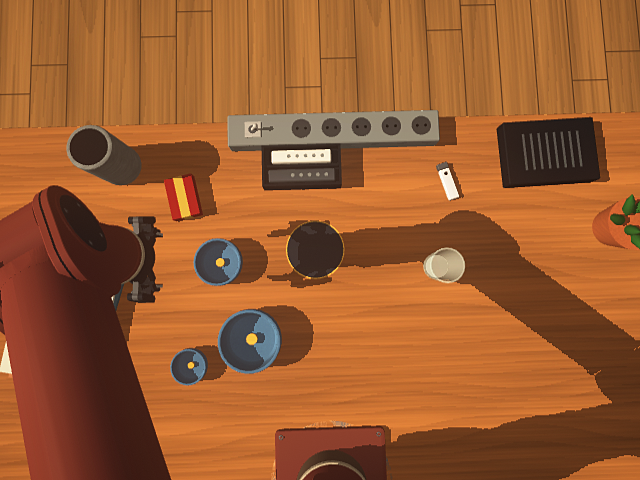

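View pics/s3.png

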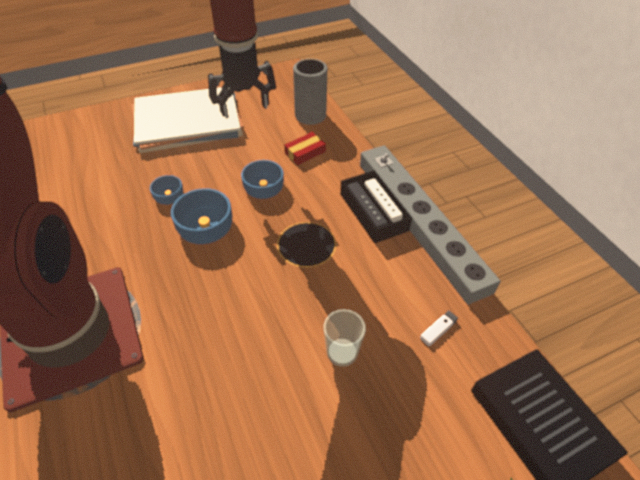

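The caddy looks flush at top (302,167), the slate is fully clear at (315,249), and the bystanders look unmoved. Next I'll measure the gap and the slate.

Run:
```python
from h import *
z=np.load('t3.npz');p,d=z['p'],z['d'];ci=manip.camera_info('top');W=cloud(d,ci)
S=W[140:200,255:350].reshape(-1,3); S=S[(S[:,2]>36)&(S[:,2]<52)]
C=S[(S[:,0]<713)]
c,wh,a=cv2.minAreaRect(C[:,:2].astype(np.float32)); print('caddy front part',np.round(c,1),np.round(wh,1),a)
# front edge line
ys=np.arange(-38,110,6); ex=[C[np.abs(C[:,1]-y)<4][:,0].min() for y in ys]; print('front edge',np.polyfit(ys,ex,1),np.round(ex,1))
print('y range',C[:,1].min(),C[:,1].max())
# slate
f=240/np.tan(np.radians(ci['vfov'])/2); M=R.from_quat(ci['orientation']).as_matrix()
hsv=cv2.cvtColor(p,cv2.COLOR_RGB2HSV).astype(int)
m=(hsv[...,0]>18)&(hsv[...,0]<32)&(hsv[...,1]>120)&(hsv[...,2]>140); mm=np.zeros_like(m); mm[212:286,278:352]=1; m&=mm
v,u=np.nonzero(m); r=np.c_[(u-ci['cx'])/f,(v-ci['cy'])/f,np.ones(len(u))]@M.T
X=(ci['eye']+r*(-ci['eye'][2]/r[:,2:]))[:,:2]
from scipy.optimize import least_squares
g=least_squares(lambda q:np.hypot(X[:,0]-q[0],X[:,1]-q[1])-q[2],[492,20,61],loss='soft_l1'); print('slate',g.x,len(u))
S=W[234:290,190:246].reshape(-1,3); S=S[S[:,2]>40]; print('bowl',cv2.minEnclosingCircle(S[:,:2].astype(np.float32)))
s=cv2.resize(p[100:200,210:450],None,fx=3.3,fy=3.3,interpolation=cv2.INTER_CUBIC); cv2.imwrite('pics/crop3.png',s[:,:,::-1])
```

```text
caddy front part [670.9  44.1] [169.9  84.1] 89.99349212646484
front edge [-7.02533005e-04  6.29348311e+02] [629.5 628.9 629.4 630.  629.7 629.3 629.2 629.2 629.4 629.4 629.4 629.
 629.2 629.4 629.3 629.3 629.5 629.2 629.4 629.  628.9 628.9 629.4 629.3
 630.1]
y range -40.86307423174553 129.00883412841827
slate [494.31537628  20.30458873  63.33724554] 52
bowl ((471.9101867675781, 226.22833251953125), 49.94852828979492)
```

View pics/crop3.png

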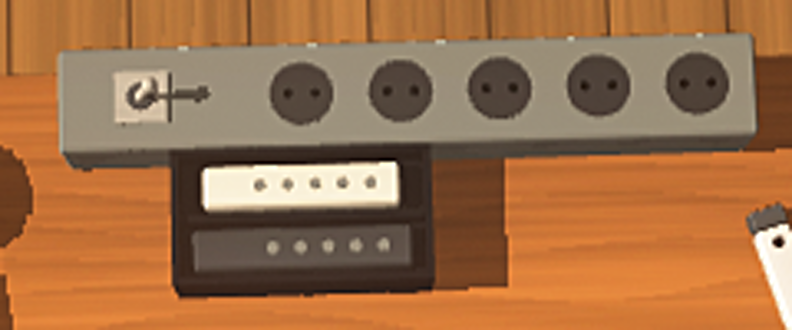

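The caddy is flush: its front edge is at x=629.3 with slope 0.0007, so its back is at 719.3, matching the strip face within calibration. It spans y from -41 to 129, inside the strip's 460 mm. The slate is at (494, 20) and the bowl at (472, 226). Next I'll push the bowl with half-open fingers cupping it.

```bash
cat > bowl.py <<'E'
from h import *
b=np.array([471.9,226.2]); t=np.array([493.5,20.3]); u=(t-b)/np.linalg.norm(t-b)
yaw=np.arctan2(u[0],-u[1]); q=(R.from_euler('z',yaw)*R.from_quat([.70711,.70711,0,0])).as_quat()
E
python3 - <<'E'
from bowl import *
print(u,yaw,R.from_quat(q).as_matrix().round(3).tolist())
manip.move_gripper(0.6)
a=b-90*u
manip.reach([*a,120],q)
print('desc',manip.line_to([*a,8],120,until_force=8))
s=manip.get_state(); print(s['time_s'],np.round(s['tool_pos'],1),s['grip_width'])
m=b+(60-54)*u
print('push',manip.line_to([*m,8],60,until_force=15)); 
s=manip.get_state(); print(s['time_s'],np.round(s['tool_pos'],1),np.round(s['ft_force'],1))
snap('side','s4.png'); snap('top','t4.png'); snap('wrist','w4.png')
E
```

```text
[ 0.10433277 -0.99454244] 0.10452298329283763 [[-0.104, 0.995, 0.0], [0.995, 0.104, 0.0], [0.0, 0.0, -1.0]]
desc False
13.575 [463.1 316.    8.8] 0.5975419638682543
push False
15.325 [472.5 220.3   8. ] [0.8 0.3 0.4]
```

View pics/s4.png

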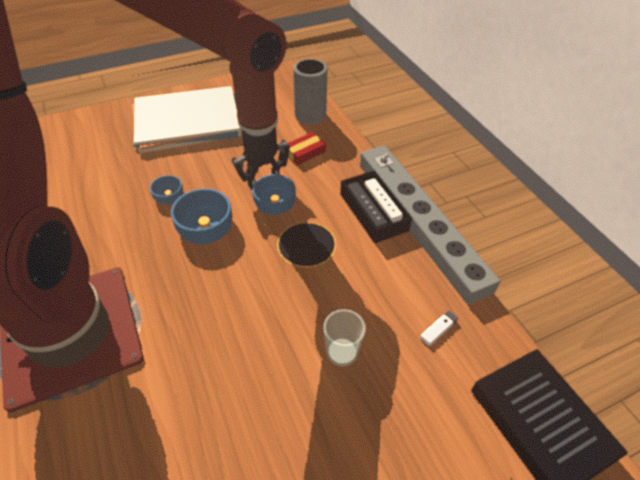

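View pics/t4.png

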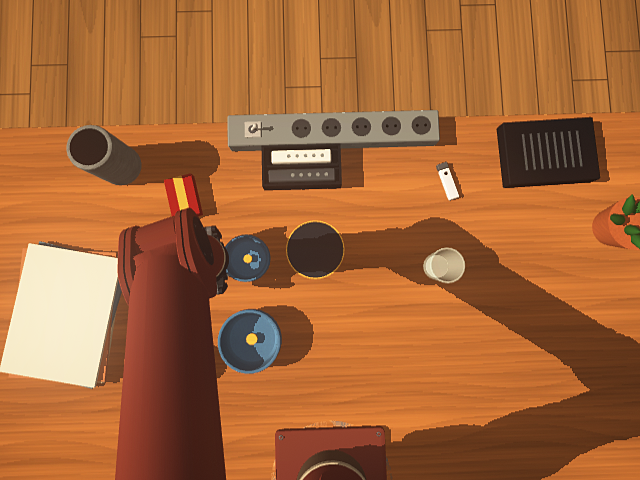

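Run:
```python
from bowl import *
p,d,ci=snap('top'); W=cloud(d,ci)
S=W[232:286,226:275].reshape(-1,3); S=S[(S[:,2]>40)&(S[:,2]<52)]
from scipy.optimize import least_squares
c,r=cv2.minEnclosingCircle(S[:,:2].astype(np.float32)); print(c,r, S[:,1].min(),S[:,0].min(),S[:,0].max())
tp=np.array(manip.get_state()['tool_pos'])[:2]; yc=S[:,1].min()+50
print('offset est', np.dot(np.array([(S[:,0].min()+S[:,0].max())/2,yc])-tp,u))
```

```text
(477.5129089355469, 167.09683227539062) 50.19365692138672 116.98024846841781 428.67823369609334 527.5653069761161
offset est 53.628515625291534
```

The offset is 53.6 mm and the bowl is tracking the line, so I'll finish the push.

Run:
```python
from bowl import *
e=t-54*u
print('push',manip.line_to([*e,8],50,until_force=15))
s=manip.get_state(); print(s['time_s'],np.round(s['tool_pos'],1))
manip.line_to([*(e-70*u),8],60)
manip.line_to([*(e-70*u),160],200)
manip.reach([300,420,220],q)
p,d,ci=snap('top','t5.png'); snap('side','s5.png'); W=cloud(d,ci)
def rect(nm,b,lo,hi,xm=2000):
    l,t_,w,h=b; S=W[t_-4:t_+h+4,l-4:l+w+4].reshape(-1,3); S=S[(S[:,2]>lo)&(S[:,2]<hi)&(S[:,0]<xm)]; c,wh,a=cv2.minAreaRect(S[:,:2].astype(np.float32)); print(nm,np.round(c,1),np.round(wh,1),round(a,1))
S=W[215:285,280:350].reshape(-1,3); S=S[S[:,2]>40]; print('bowl',cv2.minEnclosingCircle(S[:,:2].astype(np.float32)),'z',np.percentile(S[:,2],97))
rect('caddy',(259,144,87,52),36,52,713)
for nm,b,lo,hi in [('incense',(160,170,45,52),20,40),('torch',(434,157,28,45),8,25),('tumbler',(420,243,48,45),60,120),('switch',(240,115,40,25),52,90)]: rect(nm,b,lo,hi)
cv2.imwrite('pics/crop5.png',cv2.resize(p[120:290,240:360],None,fx=3.5,fy=3.5,interpolation=cv2.INTER_CUBIC)[:,:,::-1])
print(manip.get_state()['time_s'])
```

```text
push False
18.6167 [487.9  74.1   8. ]
bowl ((493.4427795410156, 20.81395149230957), 49.84495162963867) z 46.9021364899837
caddy [670.7  44. ] [ 83.8 169.8] 0.0
incense [615.9 305.2] [91.7 61.2] 11.8
torch [ 638.  -278.4] [84.6 25.1] 17.5
tumbler [ 449.3 -244.5] [70.2 70. ] 27.6
switch [750.3 144. ] [12.9 20.5] 43.8
22.2083
```

View pics/t5.png

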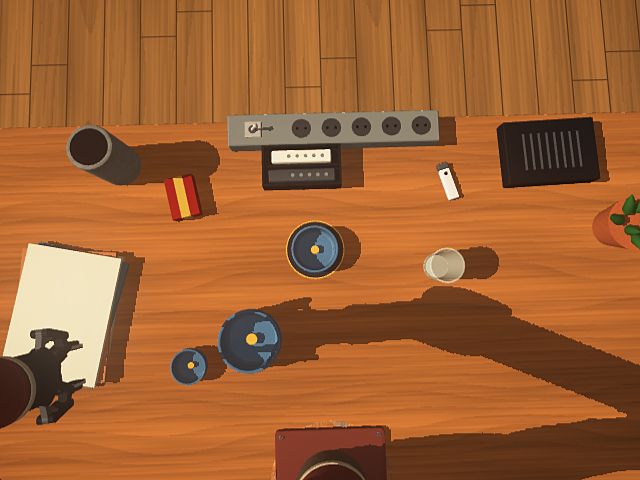

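View pics/s5.png

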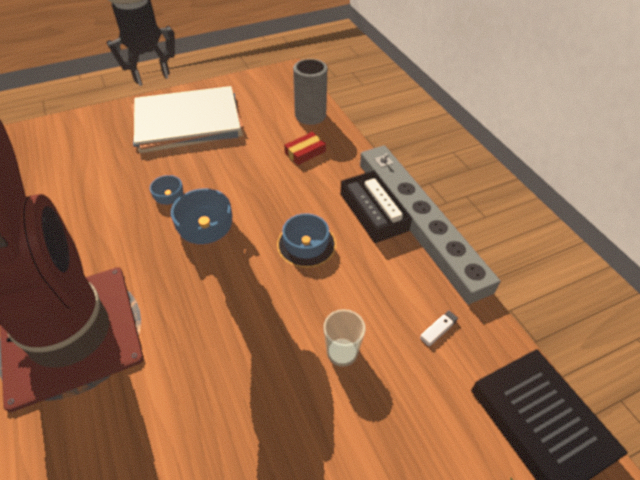

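View pics/crop5.png

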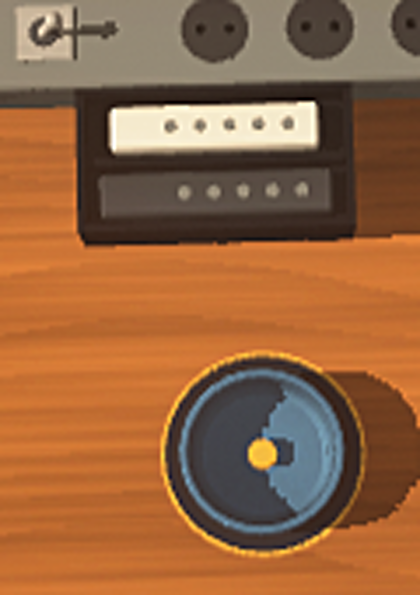

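The bowl sits concentric in the brass ring at top (315,250) and the caddy lies flush on the strip at (302,168). The bystanders and the switch are where they started and the arm is clear, so I'm handing in.

```bash
python3 -c "
from station import manip
print(manip.close_job(), manip.get_state()['time_s'])"
```

```text
the job is handed in; nothing more can be done
the job is handed in; nothing more can be done
```

The job is handed in: the caddy is flush against the power strip box and the bowl's foot stands wholly on the slate disc. The clock read 22.2 s at the last check before hand-in, against the 64 s limit.

- **Caddy:** I pushed it back first, using the open fingers as a two-point pusher, until contact with the strip stopped the move (14 N threshold). Its long side is parallel to the strip's front within 0.001 rad. The gap measured about 0 to 1 mm, which is within the calibration error. It spans y from -41 to 129 mm, inside the strip's -258 to 202 mm.
- **Bowl:** I then pushed the 100 mm bowl, not the 128 mm or 75 mm look-alikes, with half-open fingers. It ended at (493.4, 20.8) mm against a slate centre of about (494, 20) mm. That is roughly 1 mm off, with about 22 mm of room for the foot.
- **Bystanders:** The torch, tumbler and incense box measured within 0.5 mm of where they started. The switch looks unchanged in the pictures; its measured position differed by 2 mm, but only a few depth points fall on it.

No check failed. A first automatic fit of the caddy after its push was wrong because the window took in other things, so I repeated it with a tighter one.

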